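# Load the indexed ink carousel

## Robot

A 7-joint arm with a two-finger parallel gripper is mounted at the origin on a cart in front of the work surface, level with it; the furniture and walls round the work are solid. World frame = base frame: x ahead of the robot, y to its left, z up, the work surface at z = 0. Lengths are in m, angles in rad, forces in N, time in s.
With the tool pointing down it reaches from about 0.35 to 0.9 m from the base axis. Payload 8.1 kg.
Tool frame: the origin (TCP) lies midway between the tips of the shut fingers; the grasp point (between the pads) lies behind it (arm.tcp_to_grasp is the z of the grasp point in the tool frame, in m); z points along the fingers, y is the line along which they close (so a half turn about z gives the same grasp; the last joint's range is limited). The gripper opens to 92 mm and grips with 3 to 60 N. Pads are 19 mm wide; open, the fingers measure 130 mm over their backs; the gripper's body (75 mm by 190 mm) begins 47 mm behind the grasp point.
Start: joints at [-1.407, 0.434, 0.025, 1.573, -0.012, 1.134, -0.075], TCP at [0.165, 0.603, 0.227] pointing down, gripper open.
Joint ranges: [-2.62, 2.62], [-0.44, 2.09], [-1.27, 1.32], [0.08, 2.57], [-1.32, 4.46], [0.12, 2], [-2.74, 2.74]. Speed limits (rad/s): [2.22, 2.22, 3.01, 3.01, 3.14, 3.14, 3.14].

## Interface

Orientations are given as a rotation vector (axis times angle).
In Python, from cell import readout, vision, arm gives the robot as it stands.
- The arm moves only by the tool carry_out, never from a script. Its argument "increments" is one flat list of numbers, 6 for each row, row after row: the shift along the world's x, y, z in mm, then the turn, a rotation vector about the world's x, y, z in rad. In form: [tx, ty, tz, wx, wy, wz, tx, ty, tz, wx, wy, wz, ...]. A call has 1 to 20 rows; each row shifts and turns the commanded pose from where the row before left it; what a row does not reach is not made up. A row lasts 1/8 s, in which the tool goes at most 62.5 mm and 10.7 degrees, less where a joint would pass 70% of its speed; a pose out of reach is approached as far as the arm can. A call with a gripper value outside its range is refused whole. "grip" is the closure, from 0 (fully open) to 1 (shut), set as the call begins (left out, the last holds). The fingers move at their own pace and stop on an object; "newtons" is the grip in N (left out, the last holds). Time passes only in rows, so rows that do not move let the fingers close. It gives the time, the measured TCP pose, the force, the opening and the grip force at its end, in the units of the state.
- readout.observe(): the state, without advancing time (a new reading comes with each control period).
- vision.get_image(name): name is "side" or "top"; returns the picture (420x560x3 uint8, red, green, blue); there is no depth.
- vision.calibration(name): a dict with "fov_y" (degrees; the focal length in pixels is half the picture's height over the tangent of half this angle, whatever the lens; pixels are square), "cx", "cy" (the principal point, pixels), "pose" (4x4, takes a point from camera to world coordinates). Camera axes: x right, y up, looking along -z (the intrinsics and any distortion apply to the point x, -y, -z); pixel columns grow to the right and rows downward; lengths in m; the calibration is good to about 2 mm. A picture is of the moment at which its call begins. calibration takes no time and is no camera call.
- arm.sign_off(): hands the job in; it is judged then, once.
The state is a dict: "clock": time; "joints": joint angles; "dq": joint speeds; "joint_efforts": joint torques, N m; "position": TCP position; "ee_rot": TCP orientation; "force": force on the tool from outside, world axes, zero at the start; "ft_torque": the same for the moment, N m; "width": opening from 0.0 (shut) to 1.0 (fully open); "gripper_force": force on a finger pad.
Only numpy, scipy, OpenCV 4.12 (cv2) and the standard library are available. Lean on these libraries where they do the work, as an engineer would, in place of code of your own. Each camera call takes 0.05 s, during which the arm holds its last target. There are 200 camera calls.

## Task

Load the ink carousel on the counter with the coloured ink bottles (blue, red, green; three or four of them are here) from the crate, and leave the black one standing in the crate. The carousel was left between stations: first lift its sprung red knob, turn the head until an empty cup stands at the open front and let the plunger drop fully home. Then load the bottles upright, fully down, one to a cup, through the open front, indexing the head the same way for each, and last index it once more so that every bottle is under the amber shade, an empty cup stands at the front and the plunger is fully home; do not disturb the marker, glue stick and stamp pad beside it.

Things in the scene. Friction and masses are not known exactly. Their poses are not given: they have to be found in the camera images.
- carousel: Fixed ink carousel: grey base plate 250 x 250 x 12 mm, origin at the centre of its underside, on the rotation axis; its own -x side is the open front (yellow mark on the base's front edge). On it turns an aluminium head (disc of 100 mm radius, top 34 mm above the table) with five white cups 72 degrees apart, centres 75 mm from the axis.
- shade (a point): Centre of the fixed flat U-shaped amber clear shade, on the rotation axis, at its top face (113 mm above the table, 5 mm thick; screws to 117). Axes as the carousel's. It reaches from own x = -0.042 to 0.122 and y = -0.122 to 0.122, less a central opening |y| < 0.045, x < 0.044 for the knob. Only a cup at the open front can be loaded.
- head (a joint): Angle of the head against the base, rad, counter-clockwise from above. Lockable stations are whole multiples of 1.2566 (72 degrees): there a cup stands at the front and the plunger's pin can drop (notch play about 0.03 rad). Turns both ways with up to 0.2 N m while the plunger is lifted over 10 mm; locked when it is home. Starts between stations, 0.3 to 0.95.
- plunger (a joint): Lift of the sprung plunger against the head, m: 0 = fully home (pin in a notch, head locked), about 0.010 = pin riding on the index ring between stations, 0.018 = upper stop. The spring pulls it down with about 5 N at 0, 8 N at 0.010, 10 N at 0.018.
- knob (a point): Grip point of the red bar knob on the plunger, on the rotation axis; 0.144 above the table when home. The bar is 48 mm long along this point's x, 14 mm thick along its y (grip across these), from 22 mm below to 4 mm above this point; under it a black lip 52 x 22 x 4 mm. Turns and lifts with the plunger; its x points from the axis directly away from cup0.
- loading_spot (a point): Fixed point at the open front of the carousel, 75 mm in front of the axis at the height of the cup floors (37 mm): the cup there is the one to load.
- cup0 (a point): Centre of the inner floor of cup 0, moving with the head (37 mm above the table). The cup is 48 mm inside, flaring to 53 mm at its rim, 19 mm deep, outside 60 mm at the rim.
- cup1 (a point): The same for cup 1, 72 degrees counter-clockwise from cup 0.
- cup2 (a point): The same for cup 2, 144 degrees counter-clockwise from cup 0.
- cup3 (a point): The same for cup 3, 216 degrees counter-clockwise from cup 0.
- cup4 (a point): The same for cup 4, 288 degrees counter-clockwise from cup 0.
- crate: Fixed open wooden crate, outside 152 (own x) x 262 (own y) x 40 mm high, walls and floor 5 mm. Origin: centre of its underside. Holds the ink bottles and a carton. Upright display boards over 200 mm high stand on the table behind it, from about x = 0.56 on: keep the gripper's wide side along y there.
- ink_blue: Ink bottle with blue body and a label, standing upright: 44 mm diameter body up to 44 mm height, then a black screw cap 30 mm in diameter from 44 to 62 mm height; about 0.08 kg, smooth. Origin: centre of its underside, z up. May be absent.
- ink_red: Ink bottle with dark red body and a label, standing upright: 44 mm diameter body up to 44 mm height, then a black screw cap 30 mm in diameter from 44 to 62 mm height; about 0.08 kg, smooth. Origin: centre of its underside, z up. May be absent.
- ink_green: Ink bottle with green body and a label, standing upright: 44 mm diameter body up to 44 mm height, then a black screw cap 30 mm in diameter from 44 to 62 mm height; about 0.08 kg, smooth. Origin: centre of its underside, z up. May be absent.
- ink_blue_2: Ink bottle with blue (a second one, just like the first) body and a label, standing upright: 44 mm diameter body up to 44 mm height, then a black screw cap 30 mm in diameter from 44 to 62 mm height; about 0.08 kg, smooth. Origin: centre of its underside, z up. May be absent.
- ink_black: Ink bottle with black body, which stays in the crate: 44 mm diameter body up to 44 mm height, then a black screw cap 30 mm in diameter from 44 to 62 mm height; about 0.08 kg, smooth. Origin: centre of its underside, z up.
- carton: Small teal carton standing in the crate among the bottles, 65 x 65 x 40 mm. Origin: centre of its underside.
- orange_marker: Orange marker lying on the table, 135 x 15 x 16 mm along its x; leave alone. Origin: centre of its underside.
- glue: Glue stick standing, 26 mm diameter, 90 mm high; leave alone. Origin: centre of its underside.
- pad: Blue stamp pad lying, 77 x 54 x 16 mm; leave alone. Origin: centre of its underside.
Things that resemble listed ones, but are neither listed nor needed, are in the scene too. Leave any purple or yellow look-alike of the ink_red alone.

How it is judged:
On the way, in this order (a step that is already met when the one before it is completed fails the run):
1. the head is turned to a station and the plunger drops home (value of joint plunger below 0.002 m and horizontal distance between any of cup0, cup1, cup2, cup3, cup4 and loading_spot below 0.008 m and horizontal distance between each of ink_blue, ink_red, ink_green, ink_blue_2 and carousel above 0.12 m), for 0.2 s.
2. every coloured bottle present stands fully down and upright in a cup (((horizontal distance between ink_blue and cup0 below 0.006 m and z of ink_blue in the frame of cup0 between -0.005 and 0.005 m and angle between ink_blue's own z axis and vertical below 0.12 rad) or (horizontal distance between ink_blue and cup1 below 0.006 m and z of ink_blue in the frame of cup1 between -0.005 and 0.005 m and angle between ink_blue's own z axis and vertical below 0.12 rad) or (horizontal distance between ink_blue and cup2 below 0.006 m and z of ink_blue in the frame of cup2 between -0.005 and 0.005 m and angle between ink_blue's own z axis and vertical below 0.12 rad) or (horizontal distance between ink_blue and cup3 below 0.006 m and z of ink_blue in the frame of cup3 between -0.005 and 0.005 m and angle between ink_blue's own z axis and vertical below 0.12 rad) or (horizontal distance between ink_blue and cup4 below 0.006 m and z of ink_blue in the frame of cup4 between -0.005 and 0.005 m and angle between ink_blue's own z axis and vertical below 0.12 rad)) and ((horizontal distance between ink_red and cup0 below 0.006 m and z of ink_red in the frame of cup0 between -0.005 and 0.005 m and angle between ink_red's own z axis and vertical below 0.12 rad) or (horizontal distance between ink_red and cup1 below 0.006 m and z of ink_red in the frame of cup1 between -0.005 and 0.005 m and angle between ink_red's own z axis and vertical below 0.12 rad) or (horizontal distance between ink_red and cup2 below 0.006 m and z of ink_red in the frame of cup2 between -0.005 and 0.005 m and angle between ink_red's own z axis and vertical below 0.12 rad) or (horizontal distance between ink_red and cup3 below 0.006 m and z of ink_red in the frame of cup3 between -0.005 and 0.005 m and angle between ink_red's own z axis and vertical below 0.12 rad) or (horizontal distance between ink_red and cup4 below 0.006 m and z of ink_red in the frame of cup4 between -0.005 and 0.005 m and angle between ink_red's own z axis and vertical below 0.12 rad)) and ((horizontal distance between ink_green and cup0 below 0.006 m and z of ink_green in the frame of cup0 between -0.005 and 0.005 m and angle between ink_green's own z axis and vertical below 0.12 rad) or (horizontal distance between ink_green and cup1 below 0.006 m and z of ink_green in the frame of cup1 between -0.005 and 0.005 m and angle between ink_green's own z axis and vertical below 0.12 rad) or (horizontal distance between ink_green and cup2 below 0.006 m and z of ink_green in the frame of cup2 between -0.005 and 0.005 m and angle between ink_green's own z axis and vertical below 0.12 rad) or (horizontal distance between ink_green and cup3 below 0.006 m and z of ink_green in the frame of cup3 between -0.005 and 0.005 m and angle between ink_green's own z axis and vertical below 0.12 rad) or (horizontal distance between ink_green and cup4 below 0.006 m and z of ink_green in the frame of cup4 between -0.005 and 0.005 m and angle between ink_green's own z axis and vertical below 0.12 rad)) and ((horizontal distance between ink_blue_2 and cup0 below 0.006 m and z of ink_blue_2 in the frame of cup0 between -0.005 and 0.005 m and angle between ink_blue_2's own z axis and vertical below 0.12 rad) or (horizontal distance between ink_blue_2 and cup1 below 0.006 m and z of ink_blue_2 in the frame of cup1 between -0.005 and 0.005 m and angle between ink_blue_2's own z axis and vertical below 0.12 rad) or (horizontal distance between ink_blue_2 and cup2 below 0.006 m and z of ink_blue_2 in the frame of cup2 between -0.005 and 0.005 m and angle between ink_blue_2's own z axis and vertical below 0.12 rad) or (horizontal distance between ink_blue_2 and cup3 below 0.006 m and z of ink_blue_2 in the frame of cup3 between -0.005 and 0.005 m and angle between ink_blue_2's own z axis and vertical below 0.12 rad) or (horizontal distance between ink_blue_2 and cup4 below 0.006 m and z of ink_blue_2 in the frame of cup4 between -0.005 and 0.005 m and angle between ink_blue_2's own z axis and vertical below 0.12 rad))), for 0.2 s.
At the end, for the whole second after the job is handed in: Coloured bottles upright in cups (within 6 mm of centre, 5 mm of the floor, 0.12 rad), none within 70 mm of the loading spot, where an empty cup stands within 8 mm; plunger below 2 mm; all at rest; black bottle upright in the crate (all of step 2 and value of joint plunger below 0.002 m and horizontal distance between any of cup0, cup1, cup2, cup3, cup4 and loading_spot below 0.008 m and velocity of joint head between -0.05 and 0.05 rad/s and x of ink_black in the frame of crate between -0.075 and 0.075 m and y of ink_black in the frame of crate between -0.13 and 0.13 m and z of ink_black in the frame of crate below 0.02 m and angle between ink_black's own z axis and vertical below 0.15 rad and horizontal distance between each of ink_blue, ink_red, ink_green, ink_blue_2 and loading_spot above 0.07 m and linear speed of each of ink_blue, ink_red, ink_green, ink_blue_2 below 0.02 m/s); the robot touches nothing.
It fails at once if the marker beside the work is moved more than 3 cm (distance of orange_marker from where it was at the start of the episode above 0.03 m).
It fails at once if the glue stick beside the work is moved more than 3 cm (distance of glue from where it was at the start of the episode above 0.03 m).
It fails at once if the stamp pad beside the work is moved more than 3 cm (distance of pad from where it was at the start of the episode above 0.03 m).
Of ink_blue, ink_red, ink_green, ink_blue_2 only 3 to 4 are there at a start; the rules pass over those that are not, and their reading is None.
At some moment in a run one of ink_blue, ink_red, ink_green, ink_blue_2, ink_black may be knocked a few centimetres aside while the robot is not near it.
It also fails if it takes over 210 s, if anything falls off the work surface, if the arm or the gripper's body presses on something with over 40 N, if the wrist force passes 120 N, or if a joint passes its speed limit or range.

## Working session

There is one attempt and no reset: what is moved stays moved. The work goes in short steps, Python scripts to look and compute and a tool call to move; the robot and the scene stay as the last step left them, time stands still between calls to the robot, and variables do not carry over. Pictures are saved under pics/ and viewed, at most 14 in all, crops included, and the job is handed in when it is done.

Besides the shell and the picture viewer there is one more tool, called after "Call:" as name(argument=value, ...) on one line, values as JSON. carry_out: Moves the arm, as the interface text tells. Its arguments: {"type":"object","properties":{"increments":{"type":"array","items":{"type":"number"}},"grip":{"type":"number"},"newtons":{"type":"number"}},"required":["increments"]}

```bash
mkdir -p pics; ls; python3 - <<'E'
from cell import readout, vision, arm
import cv2
print(readout.observe(), arm.tcp_to_grasp)
for n in("side","top"):
    c=vision.calibration(n); print(n,c)
    cv2.imwrite(f"pics/{n}0.png",vision.get_image(n)[:,:,::-1])
E
```

```text
pics
{'clock': 0.0, 'joints': array([-1.40663246,  0.4352415 ,  0.02497452,  1.57408248, -0.01160173,
        1.13399171, -0.07513359]), 'dq': array([-3.04501314e-04,  9.04575084e-04,  8.43320543e-04, -6.65718200e-05,
        8.20605238e-04,  6.62513209e-04,  9.95139774e-04]), 'joint_efforts': array([-6.75218780e-04, -6.67831492e+01,  9.84431393e-01, -3.14470804e+01,
       -6.07314846e-02,  4.26776439e-02,  1.82213312e-04]), 'position': array([0.16467931, 0.60239258, 0.22593914]), 'ee_rot': array([-4.17945271e-01, -3.11359854e+00,  2.47639700e-03]), 'force': array([-0.61764718,  0.82448904,  0.32982945]), 'ft_torque': array([-0.02131592, -0.06541813, -0.01356294]), 'gripper_force': 0.0, 'width': 0.9995451088599675} -0.0188
side {'fov_y': 52.41295893191722, 'cx': 285.5009262537172, 'cy': 204.17810554580893, 'pose': array([[ 0.87012828,  0.21578466, -0.44307308, -0.02250086],
       [-0.49282099,  0.37722694, -0.78410924, -1.023055  ],
       [-0.00205965,  0.90063134,  0.43457904,  0.65439207],
       [ 0.        ,  0.        ,  0.        ,  1.        ]])}
top {'fov_y': 43.91676615114045, 'cx': 283.1870769632607, 'cy': 210.59048592772407, 'pose': array([[ 0.02157277,  0.99090477, -0.13282455,  0.38493385],
       [-0.9996725 ,  0.01955017, -0.01651311, -0.02984762],
       [-0.01376617,  0.13313728,  0.991002  ,  1.49747496],
       [ 0.        ,  0.        ,  0.        ,  1.        ]])}
```

View pics/side0.png

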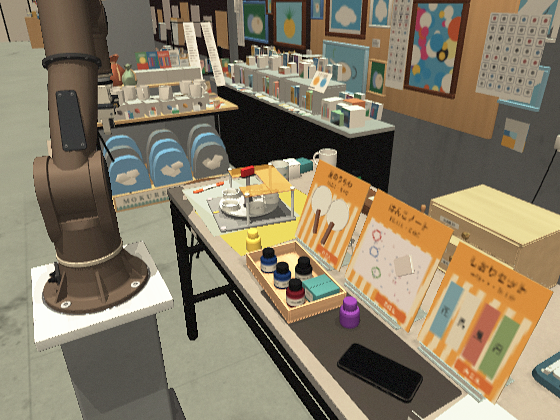

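View pics/top0.png

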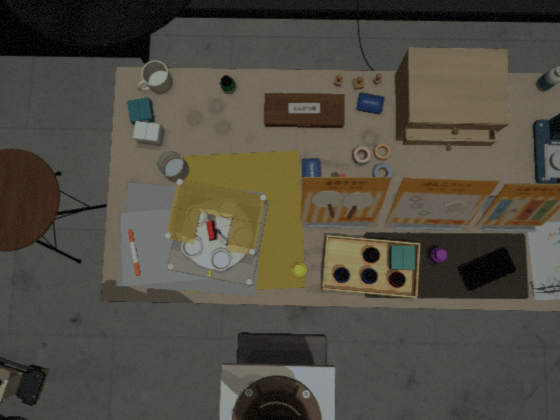

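```bash
cat > h.py <<'E'
import numpy as np, cv2
from cell import readout, vision, arm
def K(c):
    f=210/np.tan(np.radians(c["fov_y"]/2)); return f,c["cx"],c["cy"]
def proj(n,p):
    c=vision.calibration(n); f,cx,cy=K(c); T=c["pose"]
    q=(np.atleast_2d(p)-T[:3,3])@T[:3,:3]
    return np.c_[cx+f*q[:,0]/-q[:,2], cy-f*q[:,1]/-q[:,2]]
def ray(n,u,v):
    c=vision.calibration(n); f,cx,cy=K(c); T=c["pose"]
    return T[:3,3],T[:3,:3]@np.array([(u-cx)/f,-(v-cy)/f,-1])
def at(n,u,v,z):
    o,d=ray(n,u,v); return (o+d*(z-o[2])/d[2])[:2]
def tri(pt,ps):
    (a,d),(b,e)=ray("top",*pt),ray("side",*ps)
    s=np.linalg.lstsq(np.c_[d,-e],b-a,rcond=None)[0]
    p,q=a+s[0]*d,b+s[1]*e; return (p+q)/2,np.linalg.norm(p-q)
def crop(im,x,y,w,h,k,fn):
    cv2.imwrite(fn,cv2.resize(im[y:y+h,x:x+w],None,fx=k,fy=k,interpolation=cv2.INTER_CUBIC))
E
python3 - <<'E'
from h import *
t=cv2.imread("pics/top0.png"); s=cv2.imread("pics/side0.png")
t=cv2.convertScaleAbs(t,alpha=1.5)
a=cv2.resize(t[170:305,110:290],None,fx=4.4,fy=4.4,interpolation=cv2.INTER_CUBIC)
cv2.imwrite("pics/a.png",a)
b=cv2.resize(t[225:305,315:455],(560,320),interpolation=cv2.INTER_CUBIC)
c=cv2.resize(s[225:325,240:365],(350,280),interpolation=cv2.INTER_CUBIC)
d=cv2.resize(s[150:235,165:340],(560,272),interpolation=cv2.INTER_CUBIC)
m=np.zeros((600,780,3),np.uint8); m[:320,:560]=b; m[320:592,:560]=d; m[0:160,560:760]=cv2.resize(t[65:105,205:255],(200,160)); 
m[320:576,560:780]=cv2.resize(s[225:325,240:326],(220,256))
cv2.imwrite("pics/b.png",m)
E
```

```text
(no output)
```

View pics/a.png

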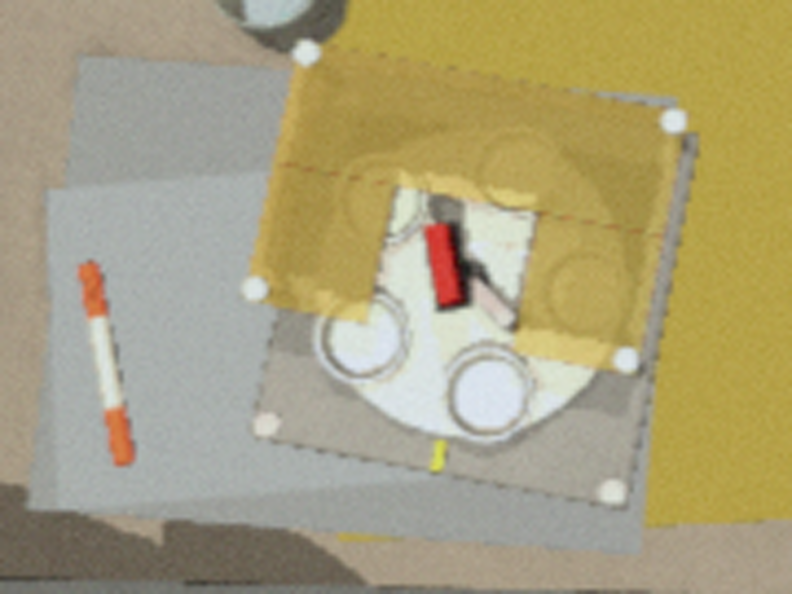

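View pics/b.png

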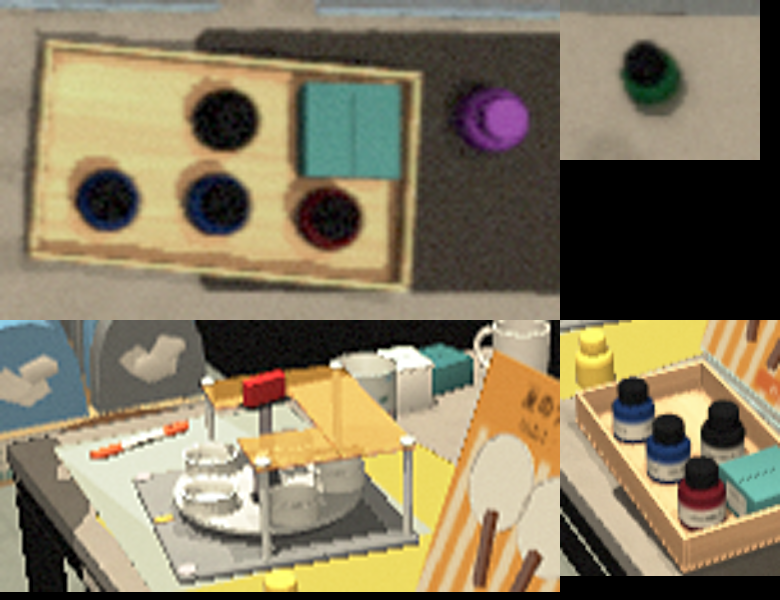

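```bash
python3 - <<'E'
from h import *
def A(x,y,z): return at("top",110+x/4.4-.4,170+y/4.4-.4,z)
k=A(445,265,.148); print("knobtop if lifted .010 z~.158",A(445,265,.158), k)
for n,p,z in[("cupA",(361,337),.056),("cupB",(489,390),.056),("s1",(306,52),.117),("s2",(674,120),.117),("s3",(255,288),.117),("s4",(626,359),.117),("b1",(267,425),.012),("b2",(612,492),.012),("mark",(438,455),.012),("k1",(440,224),.158),("k2",(452,308),.158),("cornerFR",(620,507),.012),("cornerFL",(255,437),.012),("backR",(692,135),.012)]:
    print(n,A(*p,z).round(4))
def B(x,y,z): return at("top",315+x/4-.4,225+y/4-.4,z)
for n,p,z in[("blueL",(110,200),.062),("blueR",(220,203),.062),("red",(333,216),.062),("black",(225,118),.062),("carton",(352,130),.04),("TL",(45,42),.04),("TR",(420,73),.04),("BR",(408,290),.04),("BL",(30,258),.04)]:
    print(n,B(*p,z).round(4))
print("green",at("top",226,80,.062))
# side check
D=lambda x,y:(165+x/3.2-.4,150+y/3.2-.4)
print("knob tri",tri((110+445/4.4-.4,170+265/4.4-.4),D(264,380-320)))
for p in([.47,.22,.158],): print(proj("side",p))
E
```

```text
knobtop if lifted .010 z~.158 [0.51056201 0.1788138 ] [0.5114999  0.18037159]
cupA [0.4735 0.2459]
cupB [0.4419 0.1639]
s1 [0.6439 0.276 ]
s2 [0.606  0.0487]
s3 [0.4981 0.3   ]
s4 [0.4598 0.0738]
b1 [0.4181 0.3127]
b2 [0.38   0.0881]
mark [0.4012 0.2011]
k1 [0.5348 0.1827]
k2 [0.4853 0.1737]
cornerFR [0.3706 0.0827]
cornerFL [0.4102 0.3201]
backR [0.6131 0.0426]
blueL [ 0.4041 -0.1706]
blueR [ 0.4037 -0.2456]
red [ 0.3966 -0.3224]
black [ 0.4617 -0.249 ]
carton [ 0.4563 -0.3405]
TL [ 0.5133 -0.1266]
TR [ 0.497  -0.3881]
BR [ 0.3473 -0.3779]
BL [ 0.3634 -0.1179]
green [0.95379974 0.16709155]
knob tri (array([0.51178729, 0.1792632 , 0.15302526]), np.float64(0.0016507100801601495))
[[230.05980796 165.3717114 ]]
```

Look-alikes: yellow bottle (300,270), purple (438,255) and a green one on the back counter (226,80), about x=0.95, out of reach and not in the crate. Chosen from the close crop: blue (342,275), blue (368,275), red (397,280). Black is at (372,255) and stays. First the knob, at about (0.5115, 0.180), with the bar at 13°.

Call:
carry_out(increments=[34.7,-42.2,1,0,0,0.05,34.7,-42.2,1,0,0,0.05,34.7,-42.2,1,0,0,0.05,34.7,-42.2,1,0,0,0.05,34.7,-42.2,1,0,0,0.05,34.7,-42.2,1,0,0,0.05,34.7,-42.2,1,0,0,0.05,34.7,-42.2,1,0,0,0.05,34.7,-42.2,1,0,0,0.05,34.7,-42.2,1,0,0,0.05,0,0,0,0,0,0,0,0,0,0,0,0], grip=0.5, newtons=40)

```text
clock: 1.6
position: [0.5113, 0.1812, 0.2364]
ee_rot: [0.364, -3.119, -0.0]
force: [-0.9, 0.3, -0.1]
width: 0.503
gripper_force: 0.0
```

Call:
carry_out(increments=[0,0,-25,0,0,0,0,0,-25,0,0,0,0,0,-25,0,0,0,0,0,-14,0,0,0,0,0,-10,0,0,0,0,0,0,0,0,0,0,0,0,0,0,0])

```text
clock: 2.48
position: [0.5122, 0.1811, 0.1384]
ee_rot: [-0.365, 3.119, 0.001]
force: [0.0, -0.1, 0.2]
width: 0.497
gripper_force: 0.0
```

Call:
carry_out(increments=[0,0,0,0,0,0,0,0,0,0,0,0,0,0,0,0,0,0,0,0,0,0,0,0,0,0,0,0,0,0], grip=1)

```text
clock: 3.1
position: [0.5119, 0.1806, 0.1378]
ee_rot: [-0.365, 3.12, -0.0]
force: [1.4, -0.7, 0.4]
width: 0.152
gripper_force: 40.0
```

Call:
carry_out(increments=[0,0,4,0,0,0,0,0,0,0,0,-0.1,0,0,0,0,0,-0.1,0,0,0,0,0,-0.1,0,0,0,0,0,-0.098,0,0,0,0,0,0,0,0,0,0,0,0])

```text
clock: 3.98
position: [0.5118, 0.1806, 0.1415]
ee_rot: [-0.256, -3.131, 0.001]
force: [4.3, -1.6, -9.5]
width: 0.148
gripper_force: 40.0
```

Call:
carry_out(increments=[0,0,-4,0,0,0,0,0,-3,0,0,0,0,0,-3,0,0,0,0,0,0,0,0,0,0,0,0,0,0,0])

```text
clock: 4.6
position: [0.5118, 0.1806, 0.1318]
ee_rot: [-0.259, -3.131, 0.0]
force: [3.0, -3.2, -6.6]
width: 0.146
gripper_force: 40.0
```

```bash
python3 - <<'E'
from h import *
t=vision.get_image("top")[:,:,::-1]; s=vision.get_image("side")[:,:,::-1]
def m(t,s,fn):
    t=cv2.convertScaleAbs(t,alpha=1.5)
    a=cv2.resize(t[170:300,150:285],(540,520),interpolation=cv2.INTER_CUBIC)
    b=cv2.resize(s[155:235,215:305],(240,213),interpolation=cv2.INTER_CUBIC)
    o=np.zeros((520,780,3),np.uint8);o[:,:540]=a;o[:213,540:]=b;cv2.imwrite(fn,o)
m(t,s,"pics/c.png"); print(readout.observe()['force'],readout.observe()['position'],readout.observe()['ee_rot'])
E
```

```text
[ 2.98419232 -3.87725328 -6.48819802] [0.51182719 0.18064449 0.13181077] [ 2.58941121e-01  3.13085930e+00 -3.01127484e-04]
```

View pics/c.png

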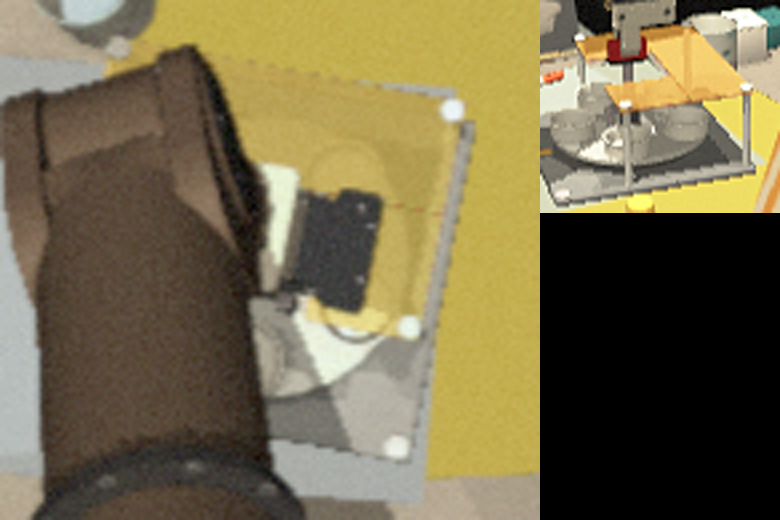

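Pulling at −6.5 N, 6 mm below ring height, so the pin is in the notch (the picture shows mostly the arm). Now I lower it the rest of the way and release.

Call:
carry_out(increments=[0,0,-3,0,0,0,0,0,0,0,0,0,0,0,0,0,0,0])

```text
clock: 5.08
position: [0.5118, 0.1807, 0.1286]
ee_rot: [0.259, 3.131, -0.0]
force: [2.8, -4.4, -6.0]
width: 0.145
gripper_force: 40.0
```

Call:
carry_out(increments=[0,0,0,0,0,0,0,0,0,0,0,0,0,0,0,0,0,0], grip=0.5)

```text
clock: 5.45
position: [0.5118, 0.1816, 0.129]
ee_rot: [0.258, 3.131, 0.001]
force: [0.3, -0.2, 0.0]
width: 0.427
gripper_force: 0.0
```

Call:
carry_out(increments=[0,0,30,0,0,0,0,0,30,0,0,0,0,0,20,0,0,0,-10,-50,0,0,0,0,-10,-50,0,0,0,0,-10,-50,0,0,0,0,-10,-50,0,0,0,0,-10,-50,0,0,0,0.05,-10,-50,0,0,0,0.06,-10,-50,0,0,0,0.06,0,0,0,0,0,0,0,0,0,0,0,0])

```text
clock: 6.95
position: [0.442, -0.1684, 0.2088]
ee_rot: [-0.007, 3.141, 0.001]
force: [-0.4, 0.4, 0.2]
width: 0.497
gripper_force: 0.0
```

```bash
cat >> h.py <<'E'
def snap(fn,tb=(130,160,320,150),sb=(190,140,170,190)):
    t=vision.get_image("top")[:,:,::-1]; s=vision.get_image("side")[:,:,::-1]
    cv2.imwrite(fn+"_t.png",t); cv2.imwrite(fn+"_s.png",s)
    t=cv2.convertScaleAbs(t,alpha=1.5); x,y,w,h=tb; a=cv2.resize(t[y:y+h,x:x+w],None,fx=2.4,fy=2.4,interpolation=cv2.INTER_CUBIC)
    x,y,w,h=sb; k=230/h; b=cv2.resize(s[y:y+h,x:x+w],None,fx=k,fy=k,interpolation=cv2.INTER_CUBIC)
    o=np.zeros((600,800,3),np.uint8); o[:a.shape[0],:a.shape[1]]=a[:600,:800]; o[365:365+b.shape[0],:b.shape[1]]=b[:235,:800]; cv2.imwrite(fn+".png",o)
E
python3 -c "
from h import *
snap('pics/d')"
```

```text
(no output)
```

View pics/d.png

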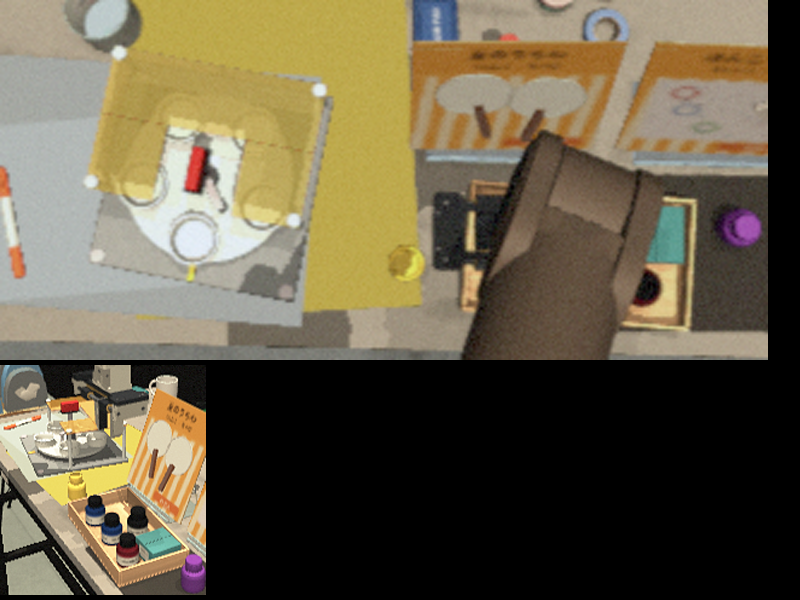

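```bash
cat >> h.py <<'E'
def knob(fn):
    r=[]
    for n,b in(("t",(190,210,40,45)),("s",(215,150,60,50))):
        im=cv2.imread(f"pics/{fn}_{n}.png").astype(int); x,y,w,h=b; c=im[y:y+h,x:x+w]
        m=((c[...,2]>90)&(c[...,2]>2.2*c[...,1])&(c[...,2]>2.2*c[...,0])).astype(np.uint8)
        k,l,st,ce=cv2.connectedComponentsWithStats(m); i=1+st[1:,4].argmax(); r.append(ce[i]+[x,y])
        st_=st[i]
    return tri(*r),r
E
python3 - <<'E'
from h import *
snap0=[cv2.imread("pics/top0.png"),cv2.imread("pics/side0.png")]
cv2.imwrite("pics/z_t.png",snap0[0]);cv2.imwrite("pics/z_s.png",snap0[1])
print(knob("z"),knob("d"))
print(at("top",210,258.8,.056), proj("top",[.4378,.1928,.056]))
a,b=snap0[1],cv2.imread("pics/d_s.png"); d=np.abs(a.astype(int)-b).sum(2)[240:325,235:350]; print(d.max(),(d>90).sum())
E
```

```text
((array([0.51317616, 0.18239761, 0.14344698]), np.float64(0.0003796898071184433)), [array([210.22222222, 229.40740741]), array([247.00833333, 170.71666667])]) ((array([0.51338844, 0.18233558, 0.13336712]), np.float64(4.7099962811046606e-05)), [array([210.86746988, 229.62650602]), array([247.136, 173.568])])
[0.43974483 0.19351591] [[210.23008571 259.5115582 ]]
294 144
```

The plunger is home: the knob dropped 10.1 mm, and a cup stands at the front. Next, blue #1 by its cap.

Call:
carry_out(increments=[-38,-2,-30,0,0,0,0,0,-40,0,0,0,0,0,-40,0,0,0,0,0,-30,0,0,0,0,0,-16,0,0,0,0,0,0,0,0,0,0,0,0,0,0,0])

```text
clock: 7.92
position: [0.4044, -0.1706, 0.0533]
ee_rot: [-0.01, 3.141, 0.0]
force: [0.6, 0.4, 0.8]
width: 0.501
gripper_force: 0.0
```

Call:
carry_out(increments=[0,0,0,0,0,0,0,0,0,0,0,0,0,0,0,0,0,0,0,0,0,0,0,0], grip=1, newtons=25)

```text
clock: 8.43
position: [0.4044, -0.1712, 0.0533]
ee_rot: [-0.008, 3.14, -0.0]
force: [0.0, 0.8, 7.8]
width: 0.32
gripper_force: 25.0
```

Call:
carry_out(increments=[0,0,10,0,0,0,0,0,30,0,0,0,0,0,40,0,0,0,0,0,40,0,0,0,0,0,0,0,0,0])

```text
clock: 9.05
position: [0.4053, -0.1717, 0.1756]
ee_rot: [-0.008, 3.136, -0.001]
force: [-0.1, -0.5, -1.5]
width: 0.323
gripper_force: 25.0
```

```bash
python3 -c "
from h import *
snap('pics/e',tb=(270,180,200,140),sb=(220,150,160,180))"
```

```text
(no output)
```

View pics/e.png

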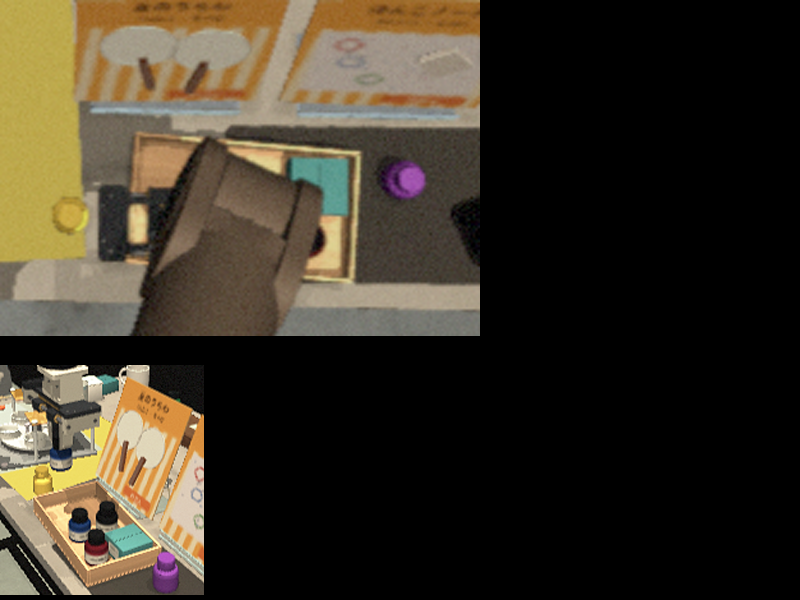

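The blue bottle is held upright and the rest of the crate is unchanged. Carry it to the loading spot.

Call:
carry_out(increments=[2,35,5,0,0,0,4,45,5,0,0,-0.024,4,45,0,0,0,-0.024,4,45,0,0,0,-0.024,4,45,0,0,0,-0.024,4,45,0,0,0,-0.024,4,45,0,0,0,-0.024,4,40,0,0,0,-0.024,3,20,0,0,0,0,0,0,-30,0,0,0,0,0,-35,0,0,0,0,0,0,0,0,0,0,0,0,0,0,0])

```text
clock: 10.78
position: [0.4371, 0.1934, 0.1183]
ee_rot: [-0.257, -3.131, 0.001]
force: [-0.8, -0.4, -0.8]
width: 0.321
gripper_force: 25.0
```

Call:
carry_out(increments=[0.8,0,-10,0,0,0,0,0,-8,0,0,0,0,0,-8,0,0,0,0,0,-5,0,0,0,0,0,0,0,0,0,0,0,0,0,0,0])

```text
clock: 11.52
position: [0.4377, 0.1939, 0.0868]
ee_rot: [0.256, 3.131, 0.0]
force: [0.0, 0.8, -0.9]
width: 0.324
gripper_force: 25.0
```

Call:
carry_out(increments=[0,0,-1.5,0,0,0,0,0,0,0,0,0])

```text
clock: 11.78
position: [0.4377, 0.194, 0.0854]
ee_rot: [0.256, 3.131, 0.0]
force: [1.3, 0.1, -0.7]
width: 0.32
gripper_force: 25.0
```

Call:
carry_out(increments=[0,0,0,0,0,0,0,0,0,0,0,0,0,0,0,0,0,0], grip=0.5)

```text
clock: 12.15
position: [0.4376, 0.1939, 0.0853]
ee_rot: [0.256, 3.131, 0.0]
force: [-0.6, 0.3, -0.5]
width: 0.498
gripper_force: 0.0
```

Call:
carry_out(increments=[0,0,15,0,0,0,0,0,30,0,0,0,0,0,50,0,0,0,0,0,45,0,0,0,-15,-50,0,0,0,0,-15,-50,0,0,0,0,-5,-50,0,0,0,0,0,-50,0,0,0,0,0,0,0,0,0,0])

```text
clock: 13.28
position: [0.4023, -0.0095, 0.2264]
ee_rot: [0.265, 3.129, 0.001]
force: [-0.1, -0.5, 0.9]
width: 0.499
gripper_force: 0.0
```

```bash
python3 -c "
from h import *
snap('pics/f')
print(knob('f'))"
```

```text
((array([0.51580521, 0.18179638, 0.13151666]), np.float64(0.0053950405823105195)), [array([210.76744186, 229.72093023]), array([248.7173913 , 173.95652174])])
```

View pics/f.png

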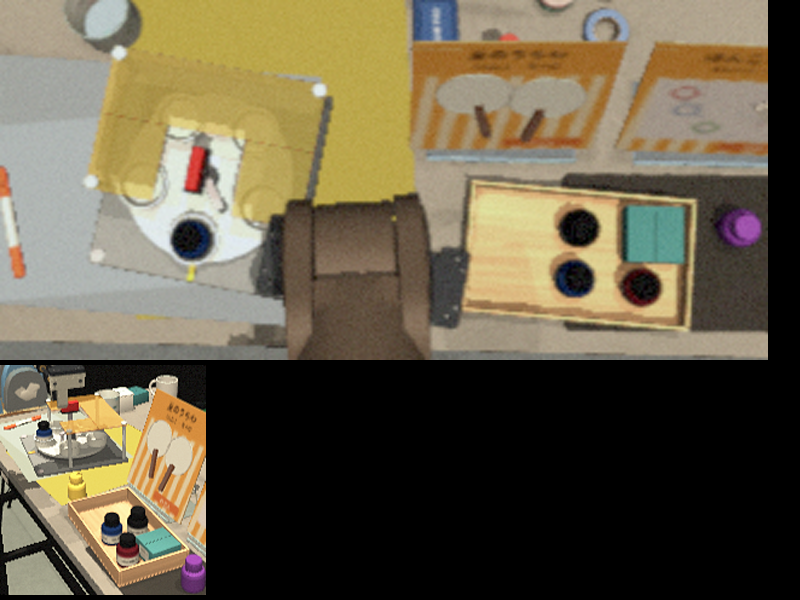

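```bash
python3 -c "
from h import *
print(readout.observe()['joints'])
print(proj('top',[.438,.1935,.099]),proj('side',[.438,.1935,.099]))
f=cv2.imread('pics/f_s.png'); t=cv2.imread('pics/f_t.png')
for im,(x,y,w,h) in((t,(195,245,30,30)),(f,(213,175,25,40))):
    c=im[y:y+h,x:x+w].max(2); m=(c<45).astype(np.uint8); k,l,st,ce=cv2.connectedComponentsWithStats(m); i=1+st[1:,4].argmax(); print(st[i]+[x,y,0,0,0],ce[i]+[x,y])
"
```

```text
[-0.46462503  0.05390584  0.37000732  2.09620408 -0.02405737  0.9941585
  1.32457807]
[[207.52593461 258.78882039]] [[225.2199118  186.46843498]]
[202 252  13  14 133] [207.70676692 258.43609023]
[222 186   9   8  55] [225.65454545 189.87272727]
```

The bottle is centred in the cup (cap at pixel 207.7,258.4 against 207.5,258.8 expected). Now I index +72°.

Call:
carry_out(increments=[22,38,0,0,0,0,22,38,0,0,0,0,22,38,0,0,0,0,22,38,0,0,0,0,21.7,38.5,0,0,0,0,0,0,-30,0,0,0,0,0,-30,0,0,0,0,0,-25,0,0,0,0,0,-13,0,0,0,0,0,0,0,0,0,0,0,0,0,0,0])

```text
clock: 14.75
position: [0.5128, 0.185, 0.1282]
ee_rot: [0.255, 3.13, 0.001]
force: [0.2, 0.7, 0.4]
width: 0.497
gripper_force: 0.0
```

Call:
carry_out(increments=[0,0,0,0,0,0,0,0,0,0,0,0,0,0,0,0,0,0,0,0,0,0,0,0], grip=1, newtons=45)

```text
clock: 15.25
position: [0.5119, 0.1807, 0.1275]
ee_rot: [-0.259, -3.13, 0.006]
force: [-3.9, -8.7, 6.2]
width: 0.15
gripper_force: 45.0
```

Call:
carry_out(increments=[0,0,7,0,0,0,0,0,7,0,0,0,0,0,0,0,0,0])

```text
clock: 15.62
position: [0.5118, 0.1808, 0.1404]
ee_rot: [-0.26, -3.129, 0.007]
force: [2.5, -9.2, -9.2]
width: 0.148
gripper_force: 45.0
```

Call:
carry_out(increments=[0,-3.5,0,0,0,0,0,0,0,0,0,0.05,0,0,0,0,0,0.1,0,0,0,0,0,0.12,0,0,0,0,0,0.12,0,0,0,0,0,0.12,0,0,0,0,0,0.12,0,0,0,0,0,0.12,0,0,0,0,0,0.12,0,0,0,0,0,0.12,0,0,0,0,0,0.12,0,0,0,0,0,0.0966,0,0,0,0,0,0.05,0,0,0,0,0,0,0,0,0,0,0,0])

```text
clock: 17.5
position: [0.5118, 0.1805, 0.1407]
ee_rot: [1.631, -2.683, -0.0]
force: [0.1, -1.5, -9.6]
width: 0.148
gripper_force: 45.0
```

Call:
carry_out(increments=[0,0,-4,0,0,0,0,0,-4,0,0,0,0,0,-2,0,0,0,0,0,0,0,0,0,0,0,0,0,0,0])

```text
clock: 18.12
position: [0.5119, 0.1806, 0.1311]
ee_rot: [1.633, -2.683, -0.0]
force: [-2.5, -3.5, -6.6]
width: 0.147
gripper_force: 45.0
```

Call:
carry_out(increments=[0,0,-3,0,0,0,0,0,0,0,0,0])

```text
clock: 18.38
position: [0.512, 0.1806, 0.128]
ee_rot: [1.633, -2.683, -0.0]
force: [-3.8, -3.9, -6.5]
width: 0.152
gripper_force: 45.0
```

Call:
carry_out(increments=[0,0,0,0,0,0,0,0,0,0,0,0,0,0,0,0,0,0], grip=0.5)

```text
clock: 18.75
position: [0.5132, 0.1816, 0.129]
ee_rot: [-1.633, 2.681, 0.0]
force: [0.7, 0.3, 0.1]
width: 0.424
gripper_force: 0.0
```

Call:
carry_out(increments=[0,0,30,0,0,0,0,0,40,0,0,0,0,0,30,0,0,-0.12,-12,-40,0,0,0,-0.12,-12,-48,0,0,0,-0.12,-12,-48,0,0,0,-0.12,-12,-48,0,0,0,-0.12,-12,-48,0,0,0,-0.12,-12,-48,0,0,0,-0.12,-12,-48,0,0,0,-0.12,-12,-48,0,0,0,-0.12,-12,-50,0,0,0,0,0,0,0,0,0,0,0,0,0,0,0,0])

```text
clock: 20.5
position: [0.4047, -0.2446, 0.2284]
ee_rot: [-0.022, 3.141, 0.001]
force: [0.0, 0.6, -0.6]
width: 0.498
gripper_force: 0.0
```

```bash
python3 -c "
from h import *
snap('pics/g',sb=(190,140,160,160))
print(knob('g'),readout.observe()['position'],readout.observe()['joints'])"
```

```text
((array([0.51277998, 0.18211068, 0.13391791]), np.float64(0.000505939400884789)), [array([210.86666667, 229.93333333]), array([247.07407407, 173.46296296])]) [ 0.40498081 -0.24378538  0.22830471] [ 0.10412307  0.18176804  0.38322751  1.95163993 -0.08005761  1.02237033
  2.1101586 ]
```

View pics/g.png

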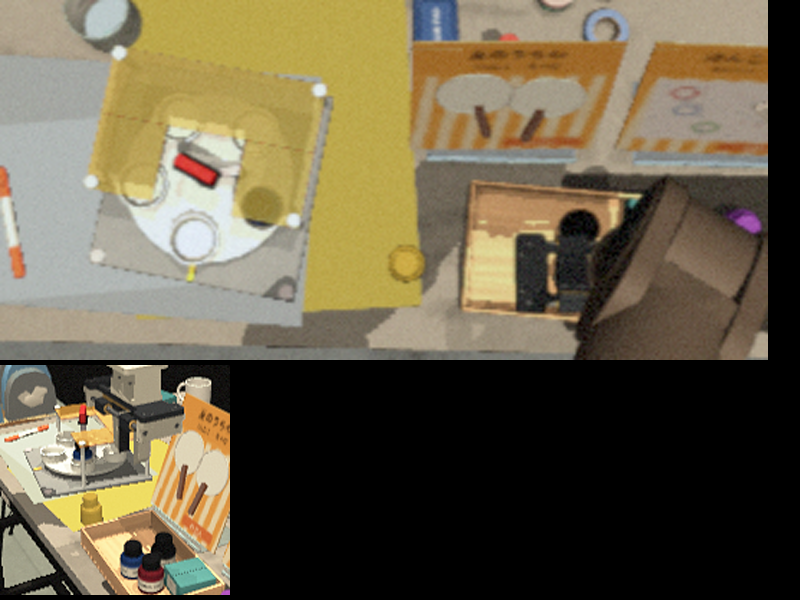

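Indexed, plunger home, and the first bottle is now under the shade. Grasp blue #2.

Call:
carry_out(increments=[-1,-0.8,-45,0,0,0,0,0,-45,0,0,0,0,0,-45,0,0,0,0,0,-30,0,0,0,0,0,-10,0,0,0,0,0,0,0,0,0,0,0,0,0,0,0])

```text
clock: 21.48
position: [0.4043, -0.2461, 0.0544]
ee_rot: [-0.022, 3.14, -0.001]
force: [-0.5, 0.6, -0.1]
width: 0.501
gripper_force: 0.0
```

Call:
carry_out(increments=[0,0,0,0,0,0,0,0,0,0,0,0,0,0,0,0,0,0,0,0,0,0,0,0], grip=1, newtons=25)

```text
clock: 21.98
position: [0.4038, -0.2461, 0.0538]
ee_rot: [-0.021, 3.14, -0.0]
force: [0.5, -0.3, 6.9]
width: 0.322
gripper_force: 25.0
```

Call:
carry_out(increments=[0,0,10,0,0,0,0,0,30,0,0,0,0,0,45,0,0,0,0,0,45,0,0,0,0,40,0,0,0,0,4,48,0,0,0,-0.024,4,48,0,0,0,-0.024,4,48,0,0,0,-0.024,4,48,0,0,0,-0.024,4,48,0,0,0,-0.024,4,48,0,0,0,-0.024,4,48,0,0,0,-0.014,4,40,0,0,0,0,6,22,0,0,0,0,0,0,0,0,0,0,0,0,0,0,0,0])

```text
clock: 23.98
position: [0.4413, 0.1904, 0.1832]
ee_rot: [-0.229, -3.133, 0.002]
force: [-0.8, 0.1, -1.1]
width: 0.324
gripper_force: 25.0
```

Call:
carry_out(increments=[-3.3,3.2,0,0,0,-0.02,0,0,-35,0,0,0,0,0,-30,0,0,0,0,0,0,0,0,0,0,0,0,0,0,0])

```text
clock: 24.6
position: [0.4385, 0.1952, 0.1192]
ee_rot: [0.259, 3.13, 0.001]
force: [0.2, 0.2, -0.6]
width: 0.326
gripper_force: 25.0
```

Call:
carry_out(increments=[-0.8,-1.3,-10,0,0,0,0,0,-8,0,0,0,0,0,-8,0,0,0,0,0,-6,0,0,0,0,0,-1,0,0,0,0,0,0,0,0,0])

```text
clock: 25.35
position: [0.4378, 0.1944, 0.0856]
ee_rot: [0.258, 3.13, 0.001]
force: [0.4, -0.2, 5.7]
width: 0.321
gripper_force: 25.0
```

Call:
carry_out(increments=[0,0,0,0,0,0,0,0,0,0,0,0,0,0,0,0,0,0], grip=0.5)

```text
clock: 25.72
position: [0.4371, 0.194, 0.0851]
ee_rot: [-0.258, -3.131, 0.0]
force: [1.1, -0.6, 0.7]
width: 0.497
gripper_force: 0.0
```

Call:
carry_out(increments=[0,0,15,0,0,0,0,0,30,0,0,0,0,0,50,0,0,0,0,0,45,0,0,0,-15,-50,0,0,0,0.12,-15,-50,0,0,0,0.12,-5,-50,0,0,0,0.12,0,-50,0,0,0,0.12,0,0,0,0,0,0.12,0,0,0,0,0,0])

```text
clock: 26.98
position: [0.4023, -0.0064, 0.2261]
ee_rot: [-0.676, 3.067, 0.0]
force: [0.4, 0.3, -0.7]
width: 0.502
gripper_force: 0.0
```

```bash
cat >> h.py <<'E'
def dark(fn):
    f=cv2.imread(f'pics/{fn}_s.png'); t=cv2.imread(f'pics/{fn}_t.png')
    for im,(x,y,w,h) in((t,(195,245,30,30)),(f,(213,175,25,40))):
        c=im[y:y+h,x:x+w].max(2); m=(c<45).astype(np.uint8); k,l,st,ce=cv2.connectedComponentsWithStats(m); i=1+st[1:,4].argmax(); print(st[i]+[x,y,0,0,0],ce[i]+[x,y])
E
python3 -c "
from h import *
snap('pics/i',sb=(190,140,160,160))
print(knob('i'));dark('i')
o=readout.observe();print(o['position'],o['ee_rot'])"
```

```text
((array([0.51303462, 0.18399908, 0.12260171]), np.float64(0.0010596467427309347)), [array([210.93258427, 229.96629213]), array([246.80769231, 176.46153846])])
[202 252  12  14 136] [207.45588235 258.85294118]
[221 186   9   8  63] [225.14285714 189.77777778]
[ 0.40229582 -0.00554775  0.22573747] [-6.75757861e-01  3.06737268e+00  3.30436560e-04]
```

View pics/i.png

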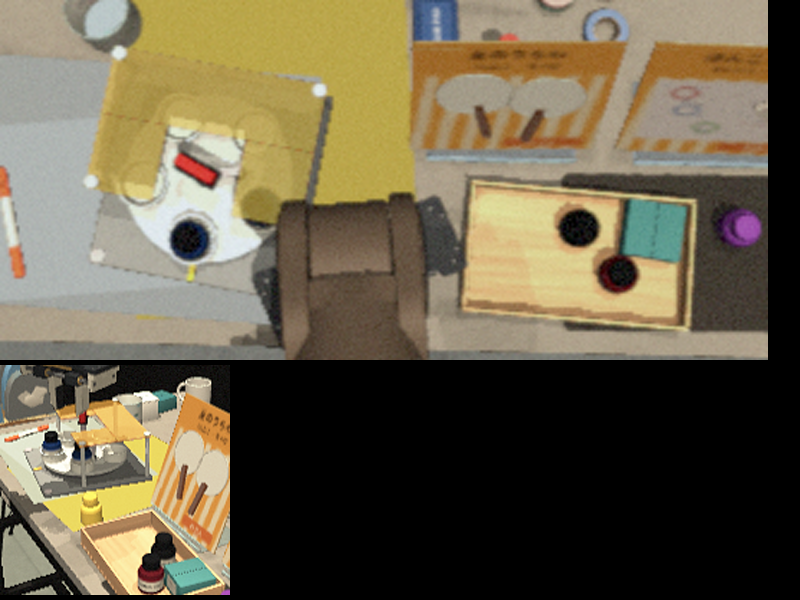

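Bottle 2 is in the front cup, centred. The red bottle has been knocked to about pixel (388,273) but is still upright. I index again before fetching it.

Call:
carry_out(increments=[22,37,0,0,0,0.11,22,37,0,0,0,0.11,22,37,0,0,0,0.11,22,37,0,0,0,0.11,21.5,37,0,0,0,0.11,0,0,0,0,0,0.105,0,0,-30,0,0,0,0,0,-30,0,0,0,0,0,-25,0,0,0,0,0,0,0,0,0,0,0,0,0,0,0])

```text
clock: 28.45
position: [0.5121, 0.1797, 0.1412]
ee_rot: [-1.629, 2.685, 0.0]
force: [0.3, -0.4, 0.6]
width: 0.504
gripper_force: 0.0
```

```bash
python3 -c "
from h import *
for n,x,y in(('red',620,272),('black',578,227)): print(n,at('top',130+x/2.4-.3,160+y/2.4-.3,.067))
"
```

```text
red [ 0.4109621  -0.29485313]
black [ 0.46086494 -0.24740557]
```

Call:
carry_out(increments=[0,1,-13,0,0,0,0,0,0,0,0,0])

```text
clock: 28.7
position: [0.5113, 0.18, 0.1267]
ee_rot: [1.629, -2.685, -0.0]
force: [0.4, -0.4, 0.8]
width: 0.504
gripper_force: 0.0
```

Call:
carry_out(increments=[0,0,0,0,0,0,0,0,0,0,0,0,0,0,0,0,0,0,0,0,0,0,0,0], grip=1, newtons=45)

```text
clock: 29.2
position: [0.5116, 0.1801, 0.1274]
ee_rot: [1.63, -2.686, -0.0]
force: [-0.3, 0.3, 1.7]
width: 0.148
gripper_force: 45.0
```

Call:
carry_out(increments=[0,0,7,0,0,0,0,0,7,0,0,0,0,0,0,0,0,0])

```text
clock: 29.58
position: [0.5115, 0.18, 0.1414]
ee_rot: [1.63, -2.686, -0.0]
force: [2.1, 2.2, -9.0]
width: 0.147
gripper_force: 44.9
```

Call:
carry_out(increments=[0,0,0,0,0,0.05,0,0,0,0,0,0.1,0,0,0,0,0,0.12,0,0,0,0,0,0.12,0,0,0,0,0,0.12,0,0,0,0,0,0.12,0,0,0,0,0,0.12,0,0,0,0,0,0.12,0,0,0,0,0,0.12,0,0,0,0,0,0.12,0,0,0,0,0,0.0966,0,0,0,0,0,0.05,0,0,0,0,0,0,0,0,0,0,0,0])

```text
clock: 31.32
position: [0.5119, 0.1804, 0.135]
ee_rot: [2.882, -1.23, 0.016]
force: [8.6, -9.1, -8.6]
width: 0.151
gripper_force: 44.9
```

Call:
carry_out(increments=[0,0,-4,0,0,0,0,0,-4,0,0,0,0,0,-2,0,0,0,0,0,0,0,0,0,0,0,0,0,0,0])

```text
clock: 31.95
position: [0.5121, 0.1806, 0.1273]
ee_rot: [2.881, -1.23, 0.02]
force: [3.1, -13.8, 15.2]
width: 0.155
gripper_force: 45.0
```

```bash
python3 -c "
from h import *
o=readout.observe();print(o)
from scipy.spatial.transform import Rotation as R
print(R.from_rotvec(o['ee_rot']).as_matrix().round(3))"
```

```text
{'clock': 31.95, 'joints': array([ 0.35492044,  0.75618972, -1.25198797,  1.83215946,  0.80280775,
        1.17273837,  2.73090234]), 'dq': array([ 7.60458230e-05, -4.97538399e-04,  6.08518534e-04, -3.57302870e-04,
        2.05436675e-03, -8.13750395e-04,  2.56007989e-03]), 'joint_efforts': array([-8.02379340e+00, -5.34182346e+01, -2.46116102e+01, -1.96005106e+01,
       -2.22545072e+00, -4.22300845e+00,  2.82443747e-03]), 'position': array([0.51205472, 0.1805583 , 0.12731243]), 'ee_rot': array([ 2.88123902, -1.22993865,  0.02026965]), 'force': array([  3.11794539, -13.79553715,  15.19477146]), 'ft_torque': array([-2.8210277 , -0.19270269, -0.00925628]), 'gripper_force': 44.974817633628845, 'width': 0.15542077462491263}
[[ 0.692 -0.722  0.008]
 [-0.722 -0.692 -0.013]
 [ 0.015  0.003 -1.   ]]
```

j7 is at its limit, so counter-clockwise is the restricted direction. I release and look.

Call:
carry_out(increments=[0,0,3,0,0,0,0,0,0,0,0,0,0,0,0,0,0,0], grip=0.5)

```text
clock: 32.33
position: [0.5095, 0.1848, 0.1293]
ee_rot: [2.889, -1.225, 0.011]
force: [0.5, 0.1, 0.3]
width: 0.426
gripper_force: 0.0
```

Call:
carry_out(increments=[0,0,30,0,0,-0.1,0,0,40,0,0,-0.1,0,0,20,0,0,-0.1,0,0,0,0,0,-0.1,0,0,0,0,0,-0.1,0,0,0,0,0,-0.12,0,0,0,0,0,-0.12,0,0,0,0,0,-0.12,0,0,0,0,0,-0.12,0,0,0,0,0,-0.12,0,0,0,0,0,-0.12,0,0,0,0,0,-0.12,0,0,0,0,0,-0.12,0,0,0,0,0,-0.12,0,0,0,0,0,-0.12,0,0,0,0,0,0,0,0,0,0,0,0])

```text
clock: 34.45
position: [0.5095, 0.1848, 0.2192]
ee_rot: [0.99, -2.974, 0.003]
force: [0.4, 0.5, -0.1]
width: 0.501
gripper_force: 0.0
```

```bash
python3 -c "
from h import *
o=readout.observe();print(o['position'],o['ee_rot'],o['joints'])"
```

```text
[0.50948513 0.18477334 0.21921021] [ 0.98973694 -2.97356431  0.00315611] [ 0.1965676   0.45815247 -0.89563342  1.72808968  0.38692084  1.15216207
  1.40094757]
```

Call:
carry_out(increments=[-9,-43.6,0,0,0,-0.06,-9,-43.6,0,0,0,-0.06,-9,-43.6,0,0,0,-0.06,-9,-43.6,0,0,0,-0.06,-9,-43.6,0,0,0,-0.06,-9,-43.6,0,0,0,-0.06,-9,-43.6,0,0,0,-0.06,-9,-43.6,0,0,0,-0.06,-9,-43.6,0,0,0,-0.06,-9,-43.6,0,0,0,-0.06,-8,-43.6,0,0,0,-0.04,0,0,0,0,0,0,0,0,0,0,0,0])

```text
clock: 36.08
position: [0.4118, -0.2942, 0.2191]
ee_rot: [0.002, -3.134, -0.002]
force: [0.4, 0.5, 0.4]
width: 0.499
gripper_force: 0.0
```

```bash
python3 -c "
from h import *
snap('pics/j',sb=(190,140,160,160))
print(knob('j'));o=readout.observe();print(o['position'],o['ee_rot'],o['joints'])"
```

```text
((array([0.51356355, 0.18228124, 0.13323196]), np.float64(0.0009891766780447677)), [array([210.81395349, 229.74418605]), array([247.35      , 173.59166667])])
[ 0.41209201 -0.29362885  0.21934163] [ 3.85941059e-03 -3.13400283e+00 -1.42778021e-03] [ 1.02915764  0.32976438 -0.65925381  1.82201524  0.22996359  1.0741188
  1.8571942 ]
```

View pics/j.png

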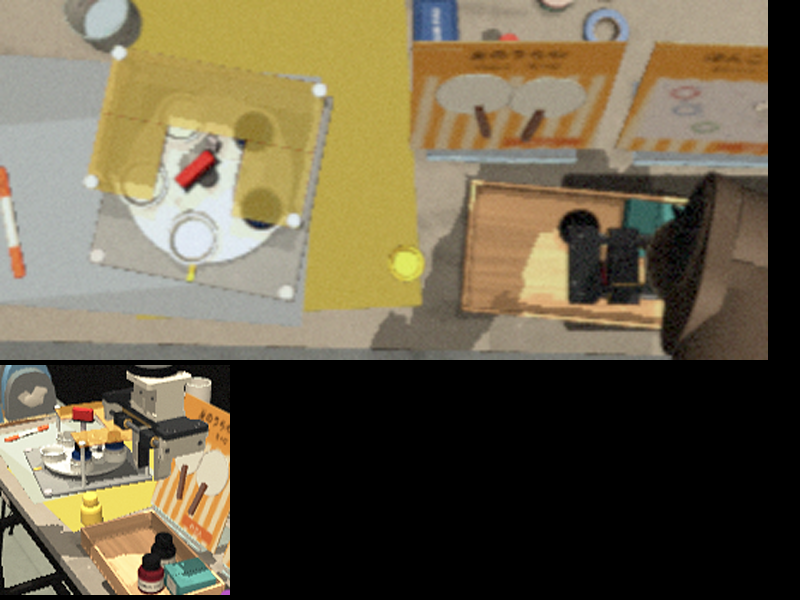

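Plunger home (z 0.133), two bottles under the shade, empty cup in front. Grasp the red bottle.

Call:
carry_out(increments=[-1,-1,-45,0,0,0,0,0,-45,0,0,0,0,0,-45,0,0,0,0,0,-22,0,0,0,0,0,-9,0,0,0,0,0,0,0,0,0,0,0,0,0,0,0])

```text
clock: 37.05
position: [0.4114, -0.2961, 0.0543]
ee_rot: [-0.0, -3.135, 0.001]
force: [-0.1, 0.7, 0.6]
width: 0.502
gripper_force: 0.0
```

Call:
carry_out(increments=[0,0,0,0,0,0,0,0,0,0,0,0,0,0,0,0,0,0,0,0,0,0,0,0], grip=1, newtons=25)

```text
clock: 37.55
position: [0.4109, -0.2962, 0.0538]
ee_rot: [-0.001, -3.134, 0.0]
force: [-1.3, 0.1, 5.8]
width: 0.323
gripper_force: 25.0
```

Call:
carry_out(increments=[0,0,10,0,0,0,0,0,30,0,0,0,0,0,45,0,0,0,0,0,45,0,0,0,0,38,0,0,0,0,2.5,45,0,0,0,-0.02,2.5,45,0,0,0,-0.02,2.5,45,0,0,0,-0.02,2.5,45,0,0,0,-0.02,2.5,45,0,0,0,-0.02,2.5,45,0,0,0,-0.02,2.5,45,0,0,0,-0.02,2.5,45,0,0,0,-0.02,2.5,45,0,0,0,-0.01,3,44,0,0,0,0,0,0,0,0,0,0,0,0,0,0,0,0])

```text
clock: 39.67
position: [0.4358, 0.1905, 0.1833]
ee_rot: [-0.266, -3.122, -0.001]
force: [0.1, -0.3, -1.0]
width: 0.325
gripper_force: 25.0
```

Call:
carry_out(increments=[1.8,2.6,0,0,0,0,0,0,-35,0,0,0,0,0,-29,0,0,0,0,0,0,0,0,0,0,0,0,0,0,0])

```text
clock: 40.3
position: [0.4385, 0.1936, 0.1202]
ee_rot: [-0.268, -3.123, -0.002]
force: [-0.2, 0.8, -1.1]
width: 0.319
gripper_force: 25.0
```

Call:
carry_out(increments=[-0.7,0.2,-10,0,0,0,0,0,-8,0,0,0,0,0,-8,0,0,0,0,0,-7,0,0,0,0,0,-1,0,0,0,0,0,0,0,0,0])

```text
clock: 41.05
position: [0.4383, 0.1943, 0.0857]
ee_rot: [-0.267, -3.124, -0.003]
force: [1.9, 0.4, 5.4]
width: 0.318
gripper_force: 25.0
```

Call:
carry_out(increments=[0,0,0,0,0,0,0,0,0,0,0,0,0,0,0,0,0,0], grip=0.5)

```text
clock: 41.42
position: [0.4369, 0.1937, 0.085]
ee_rot: [-0.267, -3.122, -0.001]
force: [-0.1, -0.0, 0.4]
width: 0.494
gripper_force: 0.0
```

Call:
carry_out(increments=[0,0,15,0,0,0,0,0,30,0,0,0,0,0,50,0,0,0,0,0,45,0,0,0,-15,-50,0,0,0,0,-15,-50,0,0,0,0,-5,-50,0,0,0,0,0,-50,0,0,0,0,0,0,0,0,0,0,0,0,0,0,0,0])

```text
clock: 42.68
position: [0.4023, -0.0055, 0.226]
ee_rot: [-0.267, -3.123, -0.002]
force: [-0.2, 1.1, -0.4]
width: 0.5
gripper_force: 0.0
```

```bash
python3 -c "
from h import *
snap('pics/k',sb=(190,140,160,160))
print(knob('k'));dark('k')
o=readout.observe();print(o['position'],o['ee_rot'],o['joints'])"
```

```text
((array([0.51609672, 0.18169452, 0.13041003]), np.float64(0.005433270268647525)), [array([210.87058824, 229.65882353]), array([248.82954545, 174.26136364])])
[202 252  12  13 125] [207.496 258.328]
[222 186   9   8  59] [225.69491525 189.59322034]
[ 0.40234579 -0.00478772  0.22569931] [-2.63412788e-01 -3.12331215e+00 -2.43433625e-03] [ 0.59413651  0.15154812 -0.77903639  2.02129209  0.12069564  1.02188137
  1.15949818]
```

View pics/k.png

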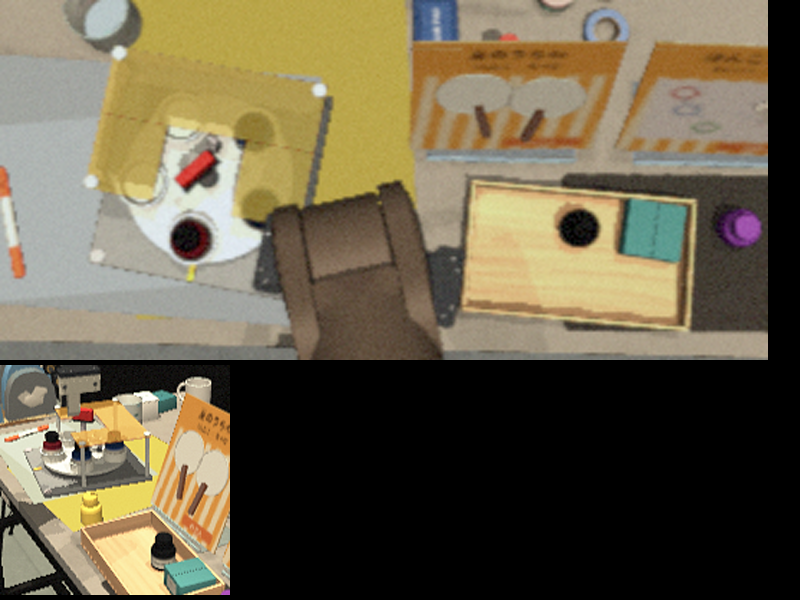

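All three bottles are in. The final index: approach with the grip at 44.4°, then turn +72°.

Call:
carry_out(increments=[22,37,0,0,0,-0.105,22,37,0,0,0,-0.105,22,37,0,0,0,-0.105,22,37,0,0,0,-0.105,21.5,37,0,0,0,-0.105,0,0,0,0,0,-0.1,0,0,-30,0,0,0,0,0,-30,0,0,0,0,0,-20,0,0,0,0,0,0,0,0,0,0,0,0,0,0,0])

```text
clock: 44.15
position: [0.5119, 0.18, 0.1461]
ee_rot: [-1.212, -2.891, -0.007]
force: [-0.3, -0.7, 0.1]
width: 0.501
gripper_force: 0.0
```

Call:
carry_out(increments=[0,0.5,-10,0,0,0,0,0,-8,0,0,0,0,0,0,0,0,0])

```text
clock: 44.52
position: [0.5113, 0.179, 0.1266]
ee_rot: [-1.214, -2.889, -0.004]
force: [-0.4, -0.5, -0.6]
width: 0.499
gripper_force: 0.0
```

Call:
carry_out(increments=[0,0,0,0,0,0,0,0,0,0,0,0,0,0,0,0,0,0,0,0,0,0,0,0], grip=1, newtons=45)

```text
clock: 45.02
position: [0.5124, 0.1799, 0.1275]
ee_rot: [-1.214, -2.891, -0.008]
force: [2.4, 1.4, -4.3]
width: 0.149
gripper_force: 45.0
```

Call:
carry_out(increments=[0,0,7,0,0,0,0,0,7,0,0,0,0,0,0,0,0,0])

```text
clock: 45.4
position: [0.5123, 0.1798, 0.1413]
ee_rot: [-1.214, -2.89, -0.008]
force: [5.7, 4.0, -9.6]
width: 0.15
gripper_force: 44.9
```

Call:
carry_out(increments=[0,0,0,0,0,0.05,0,0,0,0,0,0.1,0,0,0,0,0,0.12,0,0,0,0,0,0.12,0,0,0,0,0,0.12,0,0,0,0,0,0.12,0,0,0,0,0,0.12,0,0,0,0,0,0.12,0,0,0,0,0,0.12,0,0,0,0,0,0.12,0,0,0,0,0,0.0966,0,0,0,0,0,0.05,0,0,0,0,0,0,0,0,0,0,0,0])

```text
clock: 47.15
position: [0.5124, 0.1807, 0.1411]
ee_rot: [0.718, -3.053, -0.002]
force: [5.0, 6.8, -10.1]
width: 0.15
gripper_force: 44.9
```

Call:
carry_out(increments=[0,0,-4,0,0,0,0,0,-4,0,0,0,0,0,-2,0,0,0,0,0,0,0,0,0,0,0,0,0,0,0])

```text
clock: 47.78
position: [0.5125, 0.1807, 0.1313]
ee_rot: [0.718, -3.053, -0.001]
force: [5.1, 6.5, -6.8]
width: 0.151
gripper_force: 44.9
```

The pin is in the notch. Lower, release, and withdraw.

Call:
carry_out(increments=[0,0,-3,0,0,0,0,0,0,0,0,0])

```text
clock: 48.02
position: [0.5125, 0.1808, 0.1283]
ee_rot: [0.718, -3.053, -0.001]
force: [4.4, 6.4, -5.5]
width: 0.149
gripper_force: 44.9
```

Call:
carry_out(increments=[0,0,0,0,0,0,0,0,0,0,0,0,0,0,0,0,0,0], grip=0.5)

```text
clock: 48.4
position: [0.5116, 0.179, 0.1283]
ee_rot: [0.716, -3.051, 0.003]
force: [0.4, -0.7, -0.4]
width: 0.426
gripper_force: 0.0
```

Call:
carry_out(increments=[0,0,30,0,0,0,0,0,40,0,0,0,0,0,35,0,0,0,-12,-45,0,0,0,0,-12,-45,0,0,0,0,-12,-45,0,0,0,0,-12,-45,0,0,0,0,-12,-45,0,0,0,0,-12,-45,0,0,0,0,0,0,0,0,0,0,0,0,0,0,0,0])

```text
clock: 49.78
position: [0.4397, -0.0903, 0.2334]
ee_rot: [0.716, -3.051, 0.002]
force: [0.9, 0.1, -0.1]
width: 0.499
gripper_force: 0.0
```

```bash
python3 -c "
from h import *
snap('pics/l',sb=(190,140,160,160))
print(knob('l'));o=readout.observe();print(o['position'],o['force'])"
```

```text
((array([0.51146087, 0.18341223, 0.13105733]), np.float64(0.0022765829928069327)), [array([210.74418605, 230.04651163]), array([246.15853659, 174.24390244])])
[ 0.44003001 -0.0894106   0.23351345] [-0.19076527 -0.68065051 -0.32952979]
```

View pics/l.png

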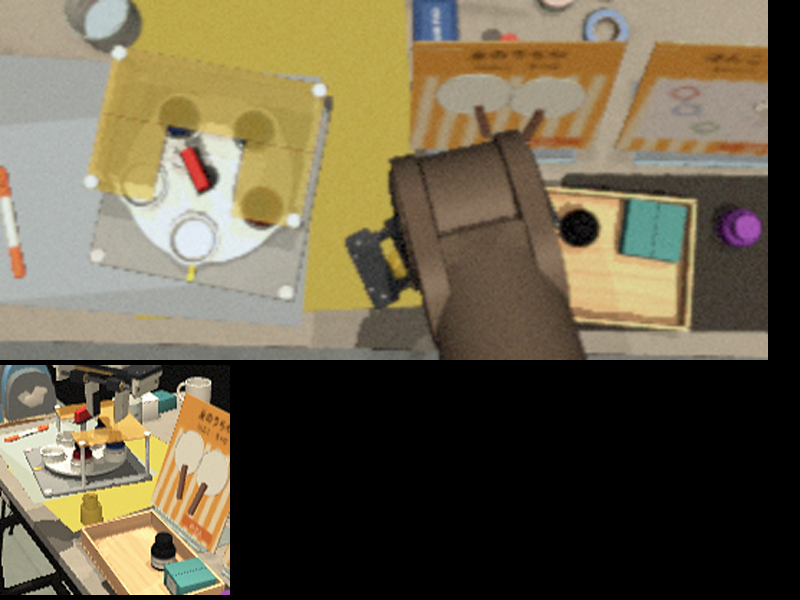

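The three bottles are under the shade, the front cup (px 193,238) is empty, the knob is at its home height, the black bottle stands in the crate, and the arm is clear of everything. Handing in.

```bash
python3 -c "
from cell import arm
print(arm.sign_off())"
```

```text
the job is handed in; nothing more can be done
None
```

I handed the job in at about 50 s: both blue bottles and the red one stand in carousel cups under the shade, with an empty cup at the front and the plunger home, and the black bottle is upright in the crate; the only green bottle I saw stood on the back counter, not in the crate, so I left it, and no verdict came back at hand-in.

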